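# Hold a cast plinth in the sawing board for its sprue to be cut

### The arm

A 6-joint arm with a two-finger parallel gripper is mounted at the origin on the work surface. World frame = base frame: x ahead of the robot, y to its left, z up, the work surface at z = 0. Lengths are in m, angles in degrees, forces in N, time in s.
With the tool pointing down it reaches from about 0.3 to 0.75 m from the base axis. Payload 8.5 kg.
Tool frame: the origin (TCP) lies midway between the tips of the shut fingers; the grasp point (between the pads) lies 19 mm behind it (manip.hold_point_z is the distance from the TCP to the grasp point, in m); z points along the fingers, y is the line along which they close (so a half turn about z gives the same grasp; the last joint's range is limited). The gripper opens to 85 mm and grips with 20 to 120 N. Pads are 22 mm wide; open, the fingers measure 114 mm over their backs; the gripper's body (76 mm by 85 mm) begins 54 mm behind the grasp point. The pads swing forward as they close: fully open they stand 13 mm farther back than shut.
Start: joints at [56.018, 21.807, 74.336, -0, 83.858, -12.336], TCP at [0.203, 0.511, 0.231] pointing down, gripper open.
Joint ranges: [-178.18, 178.18], [-50.72, 133.34], [12.68, 142.11], [-81.47, 261.47], [9.98, 163.14], [-165.26, 165.26]. Speed limits (degrees/s): [136.94, 136.94, 180, 180, 180, 180].

### API

Orientations are given as [roll, pitch, yaw] about the fixed x, y, z axes, in that order (R = Rz(yaw) Ry(pitch) Rx(roll)).
In Python, from rig import manip gives the robot as it stands. The module is installed in compiled form; this text tells all that it offers.
- The arm moves only by the tool play_rows, never from a script. Its argument "rows" is text: rows parted by semicolons, each of 7 numbers parted by spaces: the opening, from 0 (shut) to 1 (fully open), then the shift along the tool's x, y, z in mm, then the turn, a rotation vector about the tool's x, y, z in rad. A call has 1 to 5 rows; each row is the pose to reach, as a shift and turn from the pose commanded when the call began, along the tool's axes at that moment; what a row does not reach only later rows make up. A row lasts 1/10 s, in which the tool goes at most 50 mm and 8.59 degrees, less where a joint would pass 70% of its speed; a pose out of reach is approached as far as the arm can. A call with a gripper value outside its range is refused whole. The fingers move at their own pace and stop on an object; "newtons" is the grip in N (left out, the last holds). Time passes only in rows, so rows that repeat a pose let the fingers close. It gives the time, the measured TCP pose, the force, the opening and the grip force at its end, in the units of the state.
- manip.get_state(): the state, without advancing time (a new reading comes with each control period).
- manip.camera(name): name is "side" or "top"; returns a dict with "img" (480x640x3 uint8, red, green, blue), "z_map" (480x640 float32, m along the optical axis (not along the pixel's ray), 0 where there is no reading), "camera_matrix" (3x3 intrinsics, pixels), "rvec" (rotation vector, rad) and "tvec" (3), from world to camera coordinates, as OpenCV has them. Camera axes: x right, y down, z forward; pixel columns grow to the right and rows downward; lengths in m; the calibration is good to about 2 mm. A picture is of the moment at which its call begins.
- manip.close_job(): hands the job in; it is judged then, once.
The state is a dict: "time": time; "qpos": joint angles; "qd": joint speeds; "joint_efforts": joint torques, N m; "eef_pos": TCP position; "tcp_rot": TCP orientation; "wrist_force": force on the tool from outside, world axes, zero at the start; "wrist_torque": the same for the moment, N m; "finger_gap": finger opening in m; "finger_force": force on a finger pad.
Only numpy, scipy, OpenCV 4.12 (cv2) and the standard library are available. Lean on these libraries where they do the work, as an engineer would, in place of code of your own. Each camera call takes 0.05 s, during which the arm holds its last target. There are 200 camera calls.

### The job

Take the teal cast plinth that still has its sprue and set it on the sawing board, flat side down, for the sprue to be sawn off: block flat on the bed and flush along the fence, its plain end butted against the stop block and the sprue out past the saw slot. Then hold it there for the saw as you would by hand: not gripped, but with one firm diagonal push (some 15 N) of the closed fingers on its bevel nearest the robot, pressing it down on the bed and against the fence at once, and finish while still pushing, without letting go. Leave everything else on the bench where it is.

Things in the scene. Friction and masses are not known exactly. Their poses are not given: they have to be found in the camera images.
- plinth_mid (a point): Centre, half-way up, of the one teal resin plinth with a sprue (loose, 0.17 kg). Block 90 long (x), 46 wide (y), 40 high (z up); ends flat and upright. Long sides upright for the lower 28, then 45 degree bevels 12 high and 12 deep to a flat top 22 wide: bevel middle is 17 to the side of and 14 above this point. Sprue on the +x end.
- sprue_tip (a point): Outer end of the sprue, 71 from plinth_mid along the plinth's x axis and at the same height. The sprue is a stub 14 in diameter that flares to a pouring cup 26 in diameter; it stands 26 out of the block's end and touches nothing when the block lies flat.
- saw_board: Sawing board screwed to the bench. Origin on the bench under the bed's middle; x towards the fence (away from the robot), y left along the fence, z up. Plywood bed 200 (x) by 280 (y), top 18 above the bench. With the block home in the corner plinth_mid is at x 52, y 0, z 38 here and the plinth's x axis points to -y.
- bed: The plywood bed of the sawing board, the surface the block lies on. Origin and axes as those of saw_board; top at z = 18. Sealed and smooth: resin slides on it, and along fence and stop, with a friction coefficient of about 0.3, so a little of the sideways push is lost to the bed.
- fence: Brown wooden fence along the bed's far edge: 25 thick (x), 280 long (y), 26 above the bed. Origin mid-underside. Its upright face towards the robot is at x = 75 in the saw_board frame. A 4 wide saw slot cuts it at y = -48 there, continued as a dark line on the bed.
- stop_block: Dark wooden stop block, fixed in the corner of bed and fence: reaches 60 out from the fence (x 15 to 75 in the saw_board frame), 40 wide, 26 high plus a bolt head 8 higher. Origin mid-underside. The face for the block's end looks to the board's -y and is at y = +45 in the saw_board frame.
- plinth_trimmed: Bystander: another teal plinth, same block of 90 x 46 x 40 but its sprue already cut off (loose). Origin under its middle.
- plinth_cream: Bystander: a cream plinth, same block of 90 x 46 x 40, no sprue (loose). Origin under its middle.
- saw: Bystander: flush-cut trimming saw lying flat, about 295 long, 42 wide, handle 20 high. Origin where the blade meets the handle; blade along +x.
- smoothing_knife: Bystander: wide smoothing knife lying flat, steel blade 350 x 70 with a black back, 16 high. Origin under its middle, long along x.
- resin_bottle: Bystander: amber bottle standing upright, 64 in diameter, 170 high. Origin under its middle.
- jar: Bystander: clear jar with white lid, 84 in diameter, 105 high. Origin under its middle.
- mixing_cup: Bystander: empty white mixing cup, 72 in diameter, 80 high. Origin under its middle.
There are look-alikes about, which are no part of the job. Leave any red look-alike of the part that bears plinth_mid alone.

How it is judged (in metres and radians):
On the way:
1. the plinth with the sprue is picked up clear of the bench (its centre more than 70 mm above it) (height (world z) of plinth_mid above 0.07 m), for 0.1 s.
At the end, for the whole second after the job is handed in: Plinth flat on the bed, within 3 mm of the fence and 3.5 mm of the stop, square to 0.045 rad, sprue past the slot; fingers push it (over 5 N), grasp point 10 mm or more to the robot's side of its centre line, so it bears on the bed with over 4.5 N and the fence with over 3 N to the end (x of plinth_mid in the frame of saw_board above 0.049 m and y of plinth_mid in the frame of saw_board between -0.0035 and 0.0035 m and z of plinth_mid in the frame of saw_board below 0.041 m and angle between plinth_mid's own z axis and vertical below 0.05 rad and angle between the x axis of plinth_mid and the y axis of saw_board, either way round below 0.045 rad and y of sprue_tip in the frame of saw_board below -0.05 m and contact force between plinth and bed above 4.5 N and contact force between plinth and fence above 3 N and contact force between the fingers and plinth above 5 N and x of the grasp point in the frame of saw_board below 0.042 m); the arm keeps its last pose, push and grip.
It fails at once if another thing on the bench is disturbed (moved more than 25 mm) (distance of any of plinth_trimmed, plinth_cream, saw, smoothing_knife, resin_bottle, jar, mixing_cup from where it was at the start of the episode above 0.025 m).
It also fails if it takes over 64 s, if anything falls off the work surface, if the arm or the gripper's body presses on something with over 40 N, if the wrist force passes 120 N, or if a joint passes its speed limit or range.

## Working session

There is one attempt and no reset: what is moved stays moved. The work goes in short steps, Python scripts to look and compute and a tool call to move; the robot and the scene stay as the last step left them, time stands still between calls to the robot, and variables do not carry over. Pictures are saved under pics/ and viewed, at most 10 in all, crops included, and the job is handed in when it is done.

Besides the shell and the picture viewer there is one more tool, called as name(argument=value, ...) on one line, values as JSON. play_rows: Moves the arm, as the interface text tells. Its arguments: {"type":"object","properties":{"rows":{"type":"string"},"newtons":{"type":"number"}},"required":["rows"]}

```bash
mkdir -p pics; cat > h.py <<'E'
import numpy as np, cv2, pickle
from scipy.spatial.transform import Rotation as R
from rig import manip
def cap(n,save=None):
    c=manip.camera(n)
    if save: cv2.imwrite(f'pics/{save}.png',c['img'][:,:,::-1])
    pickle.dump(c,open(f'{save or n}.pkl','wb'))
    return c
def world(c):
    K=c['camera_matrix'];z=c['z_map'];v,u=np.mgrid[:480,:640]
    P=np.stack([(u-K[0,2])/K[0,0]*z,(v-K[1,2])/K[1,1]*z,z],-1)
    M=R.from_rotvec(np.ravel(c['rvec'])).as_matrix()
    W=(P-np.ravel(c['tvec']))@M; W[z==0]=np.nan
    return W
E
python3 - <<'E'
from h import *
for n in('side','top'):
    c=cap(n,n+'0'); W=world(c); M=R.from_rotvec(np.ravel(c['rvec'])).as_matrix()
    print(n,-M.T@np.ravel(c['tvec']),M[2],c['camera_matrix'][0,0])
print(manip.get_state(), manip.hold_point_z)
E
```

```text
side [-0.57656569 -1.0569971   1.06687186] [ 0.59539106  0.60216383 -0.53189117] 610.6939238485805
top [0.21962231 0.06884991 1.65593813] [ 0.19949235 -0.00922851 -0.97985593] 600.6673457866735
{'time': 0.1, 'qpos': array([ 5.60206868e+01,  2.18384760e+01,  7.43789379e+01,  2.17038626e-03,
        8.38567259e+01, -1.23350146e+01]), 'qd': array([ 0.11725471, -0.07702101, -0.17119666,  0.05085452, -0.01448489,
       -0.01926789]), 'joint_efforts': array([ 3.90791785e-03, -4.49218941e+01, -2.31653613e+01, -1.50811120e-04,
        3.67958783e-03, -3.66203187e-05]), 'eef_pos': array([0.20270724, 0.51101419, 0.23076956]), 'tcp_rot': array([-1.79928033e+02, -1.79461065e-02,  1.58355457e+02]), 'wrist_force': array([-0.30232094,  0.91359761, -0.30761949]), 'wrist_torque': array([ 0.00120424, -0.00640937, -0.00561863]), 'finger_force': 0.0, 'finger_gap': 0.0850806553955835} 0.0187
```

View pics/top0.png

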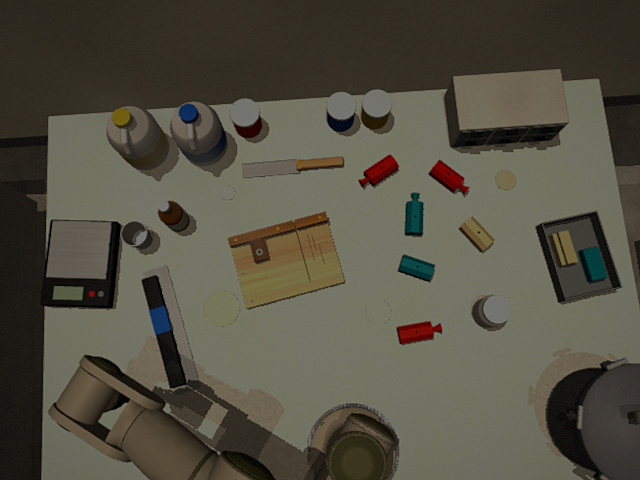

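View pics/side0.png

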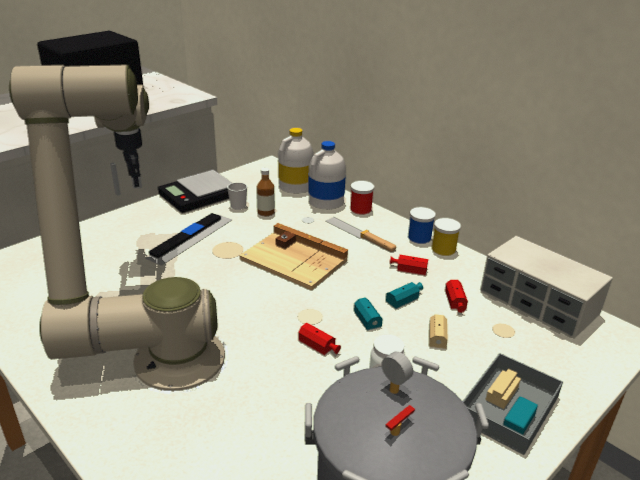

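The teal candidates in the top view are (414,215) with a stub at (415,196), (416,268) with no stub, and (594,264) in the tray with no stub. The red sprued look-alikes are at (380,170), (450,177) and (418,332). I choose (414,215), and I'll check it in a close crop and measure.

```bash
python3 - <<'E'
from h import *
c=pickle.load(open('top0.pkl','rb'));W=world(c);im=c['img']
s=pickle.load(open('side0.pkl','rb'))['img']
a=cv2.resize(im[180:290,370:450],(400,550),interpolation=cv2.INTER_CUBIC)
b=cv2.resize(s[270:340,345:435],(400,311),interpolation=cv2.INTER_CUBIC)
o=np.zeros((550,800,3),np.uint8);o[:,:400]=a;o[:311,400:]=b
cv2.imwrite('pics/crop.png',np.clip(o[:,:,::-1]*1.6,0,255).astype(np.uint8))
hsv=cv2.cvtColor(im,cv2.COLOR_RGB2HSV)
m=cv2.inRange(hsv,(80,120,30),(100,255,255))
n,l,st,ce=cv2.connectedComponentsWithStats(m)
for i in range(1,n):
    if st[i,4]<100: continue
    p=W[l==i];p=p[~np.isnan(p[:,0])]
    print(i,ce[i],st[i,4],'zmed',np.percentile(p[:,2],[5,50,90,98]),cv2.minAreaRect((p[p[:,2]>.01,:2]*1000).astype(np.float32)))
# flat top & sprue profile
i=l[215,414];p=W[l==i];p=p[p[:,2]>.005]
q=p[:,:2]-p[:,:2].mean(0);d=np.linalg.svd(q,full_matrices=False)[2][0];d*=np.sign(d[0]);e=np.array([-d[1],d[0]])
t=q@d;w=q@e
print('dir',d,np.degrees(np.arctan2(d[1],d[0])),p[:,:2].mean(0))
for k in np.arange(-.07,.09,.01):
    j=(t>=k)&(t<k+.01)
    if j.sum(): print(round(k,2),j.sum(),w[j].min().round(4),w[j].max().round(4),p[j,2].max().round(4),np.median(p[j,2]).round(4))
for uv in [(240,240),(325,217),(260,250),(280,270),(335,280),(250,300),(290,260),(300,225)]:
    print(uv,W[uv[1],uv[0]].round(4))
E
```

```text
1 [414.26229508 215.46812386] 549 zmed [0.02461165 0.03496023 0.0415954  0.04456021] ((623.3717041015625, -222.00704956054688), (45.98893737792969, 116.1431655883789), 82.41513061523438)
2 [594.49429658 263.42015209] 526 zmed [0.0292137  0.03592791 0.04086976 0.04299434] ((443.60565185546875, -695.466796875), (88.46363830566406, 49.38723373413086), 8.752126693725586)
3 [416.4254902  267.18431373] 510 zmed [0.02636261 0.03585119 0.04143477 0.04456396] ((468.6268615722656, -210.87274169921875), (89.71830749511719, 43.15266418457031), 68.4758529663086)
dir [ 0.98837383 -0.15204333] -8.745359018451953 [ 0.61351185 -0.21960226]
-0.05 51 -0.0223 0.0211 0.0448 0.0349
-0.04 56 -0.0216 0.0204 0.0467 0.0358
-0.03 57 -0.0246 0.0214 0.044 0.035
-0.02 59 -0.024 0.0209 0.0445 0.0362
-0.01 54 -0.024 0.0199 0.0448 0.0353
0.0 55 -0.0228 0.0202 0.048 0.0358
0.01 58 -0.0229 0.0206 0.0479 0.0359
0.02 56 -0.0218 0.0211 0.0449 0.0356
0.03 50 -0.0204 0.0208 0.0447 0.036
0.04 12 -0.0051 0.0152 0.0387 0.0304
0.05 18 -0.0065 0.0085 0.0355 0.026
0.06 16 -0.0102 0.0081 0.0349 0.0276
(240, 240) [0.5781 0.2666 0.0387]
(325, 217) [0.6258 0.0283 0.0391]
(260, 250) [0.5465 0.2133 0.0364]
(280, 270) [0.4915 0.1634 0.0089]
(335, 280) [0.4516 0.0135 0.0148]
(250, 300) [0.4127 0.2492 0.0219]
(290, 260) [0.5159 0.1336 0.018 ]
(300, 225) [0.6093 0.099  0.0345]
```

View pics/crop.png

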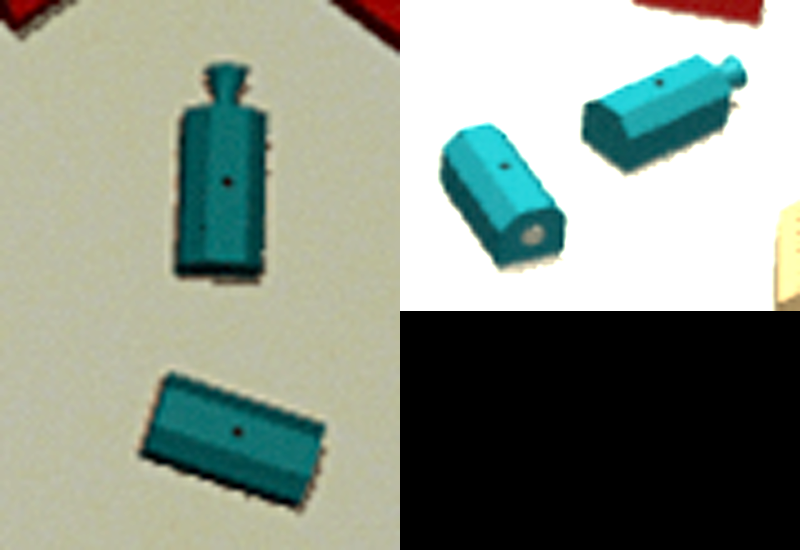

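The crop settles it: the upper teal part (crop 225,180) has the sprue at (228,80) and lies flat side down. The lower one (235,430) shows a cut-off scar. Next I'll measure the board frame and refine the plinth pose.

```bash
cat >> h.py <<'E'
def onplane(c,uv,h):
    K=c['camera_matrix'];M=R.from_rotvec(np.ravel(c['rvec'])).as_matrix()
    C=-M.T@np.ravel(c['tvec']);uv=np.atleast_2d(uv).astype(float)
    d=np.c_[(uv[:,0]-K[0,2])/K[0,0],(uv[:,1]-K[1,2])/K[1,1],np.ones(len(uv))]@M
    return C+d*((h-C[2])/d[:,2])[:,None]
def proj(c,P):
    return cv2.projectPoints(np.atleast_2d(P).astype(float),np.ravel(c['rvec']),np.ravel(c['tvec']),c['camera_matrix'],None)[0][:,0]
def row(pos,rpy,n=1,st=None):
    "shift (mm) and rotvec in current tool frame for a world target"
    s=st or manip.get_state();A=R.from_euler('xyz',s['tcp_rot'],degrees=True);B=R.from_euler('xyz',rpy,degrees=True)
    return (A.inv().apply(np.array(pos)-s['eef_pos'])*1000).round(1),(A.inv()*B).as_rotvec().round(4)
E
python3 - <<'E'
from h import *
from scipy.optimize import least_squares
c=pickle.load(open('top0.pkl','rb'));im=c['img'];W=world(c)
hsv=cv2.cvtColor(im,cv2.COLOR_RGB2HSV)
# silhouettes by IoU fit: board
m=np.zeros((480,640),np.uint8);m[200:315,215:355]=cv2.inRange(hsv,(5,75,20),(30,255,255))[200:315,215:355]
n,l,st,_=cv2.connectedComponentsWithStats(m);i=1+st[1:,4].argmax();m=(l==i).astype(np.uint8)
print('board mask',st[i])
cs,_=cv2.findContours(m,cv2.RETR_EXTERNAL,cv2.CHAIN_APPROX_NONE);h=cv2.convexHull(cs[0])[:,0]
mm=np.zeros_like(m);cv2.fillConvexPoly(mm,h,1)
def sil(pts,c,S=4):
    p=proj(c,pts);hh=cv2.convexHull(((p+.5)*S).astype(np.float32))
    I=np.zeros((480*S,640*S),np.uint8);cv2.fillConvexPoly(I,np.round(hh).astype(int),255)
    return cv2.resize(I,(640,480),interpolation=cv2.INTER_AREA)/255.
def place(P,x,y,a):
    Q=np.array(P,float);r=R.from_euler('z',a).apply(Q)/1000;return r+[x,y,0]
board=[(x,y,z) for x in(-100,100) for y in(-140,140) for z in(0,18)]+[(x,y,44) for x in(75,100) for y in(-140,140)]
plin=[(x,y,z) for x in(-45,45) for y,z in((-23,0),(23,0),(-23,28),(23,28),(-11,40),(11,40))]
from scipy.optimize import minimize
def fit(P,mask,x0):
    f=lambda v:np.abs(sil(place(P,*v),c)-mask).sum()
    S=np.array([x0]+[np.array(x0)+d for d in np.diag([.01,.01,.05])])
    r=minimize(f,x0,method='Nelder-Mead',options=dict(initial_simplex=S,xatol=1e-4,fatol=.1));return r.x,r.fun,mask.sum()
print('board',fit(board,mm,[.5,.14,.2]))
tm=cv2.inRange(hsv,(80,120,20),(100,255,255));tm[:,:395]=0;tm[:,432:]=0;tm[:206]=0;tm[240:]=0
print('plinth',fit(plin,(tm>0)*1.,[.608,-.219,-.14]))
f=(np.abs(W[...,2]-.044)<.004);f[:205]=0;f[250:]=0;f[:,:225]=0;f[:,335:]=0
print('fence pts',cv2.minAreaRect((W[f][:,:2]*1000).astype(np.float32)))
E
```

```text
board mask [ 228  212  117   97 7468]
board (array([0.51594134, 0.14348856, 0.19567958]), np.float64(175.94901960784316), np.uint64(7797))
plinth (array([ 0.60864574, -0.22038937, -0.1223423 ]), np.float64(159.2313725490196), np.float64(456.0))
fence pts ((586.626953125, 159.07164001464844), (59.84267807006836, 279.36407470703125), 11.395689964294434)
```

play_rows(rows="1 0 0 0 0 0 0.001")

```text
time: 0.2
eef_pos: [0.2028, 0.5111, 0.2309]
tcp_rot: [-179.9, -0.0, 158.3]
wrist_force: [0.0, -0.8, -0.1]
finger_gap: 0.0856
finger_force: 0.0
```

```bash
python3 - <<'E'
from h import *
print(row([.609,-.22,.2],[180,0,172.5]), row([.609,-.22,.12],[180,0,172.5]))
E
```

```text
(array([-647.8, -529. ,   31.3]), array([-0.0009, -0.0003, -0.2479])) (array([-647.8, -528.9,  111.3]), array([-0.0009, -0.0003, -0.2479]))
```

play_rows(rows="1 -648 -529 31 0 0 -0.248;1 -648 -529 31 0 0 -0.248;1 -648 -529 31 0 0 -0.248;1 -648 -529 31 0 0 -0.248;1 -648 -529 31 0 0 -0.248")

```text
time: 0.7
eef_pos: [0.3231, 0.2943, 0.2222]
tcp_rot: [180.0, 0.0, 172.5]
wrist_force: [1.2, 0.6, 0.8]
finger_gap: 0.0854
finger_force: 0.0
```

```bash
python3 - <<'E'
from h import *
print(manip.get_state()['eef_pos'],row([.609,-.22,.15],[180,0,172.5]))
E
```

```text
[0.32307897 0.29427632 0.22218406] (array([-350.3, -472.8,   72.2]), array([0.    , 0.0002, 0.0006]))
```

play_rows(rows="1 -350 -473 52 0 0 0;1 -350 -473 52 0 0 0;1 -350 -473 52 0 0 0;1 -350 -473 52 0 0 0;1 -350 -473 52 0 0 0")

```text
time: 1.2
eef_pos: [0.444, 0.0762, 0.2001]
tcp_rot: [180.0, 0.0, 172.5]
wrist_force: [1.8, 0.9, -0.3]
finger_gap: 0.0854
finger_force: 0.0
```

```bash
python3 - <<'E'
from h import *
print(manip.get_state()['eef_pos'],row([.609,-.22,.15],[180,0,172.5]))
E
```

```text
[0.44399511 0.07620085 0.20014273] (array([-202.3, -272.1,   50.2]), array([ 0.0001,  0.0003, -0.0002]))
```

play_rows(rows="1 -202 -272 50 0 0 0;1 -202 -272 50 0 0 0;1 -202 -272 50 0 0 0;1 -202 -272 50 0 0 0;1 -202 -272 50 0 0 0")

```text
time: 1.7
eef_pos: [0.5643, -0.1399, 0.1632]
tcp_rot: [180.0, -0.0, 172.5]
wrist_force: [1.6, 0.2, 0.5]
finger_gap: 0.0854
finger_force: 0.0
```

play_rows(rows="1 -60 -78 14 0 0 0;1 -60 -78 14 0 0 0;1 -60 -78 14 0 0 0;1 -60 -78 14 0 0 0")

```text
time: 2.1
eef_pos: [0.6128, -0.2236, 0.1486]
tcp_rot: [180.0, -0.1, 172.4]
wrist_force: [-0.7, 0.7, 0.5]
finger_gap: 0.0852
finger_force: 0.0
```

```bash
python3 - <<'E'
from h import *
c=cap('side','side1');print(manip.get_state()['eef_pos'],row([.609,-.22,.15],[180,0,172.5]))
d=cap('top','top1')
o=np.zeros((560,800,3),np.uint8)
o[:,:400]=cv2.resize(c['img'][210:350,340:440],(400,560));o[:,400:]=cv2.resize(d['img'][150:290,360:460],(400,560))
cv2.imwrite('pics/c1.png',np.clip(o[:,:,::-1]*1.4,0,255).astype(np.uint8))
E
```

```text
[ 0.61273079 -0.22265891  0.14935751] (array([ 4. ,  2.1, -0.6]), array([ 0.0006, -0.0009, -0.    ]))
```

View pics/c1.png

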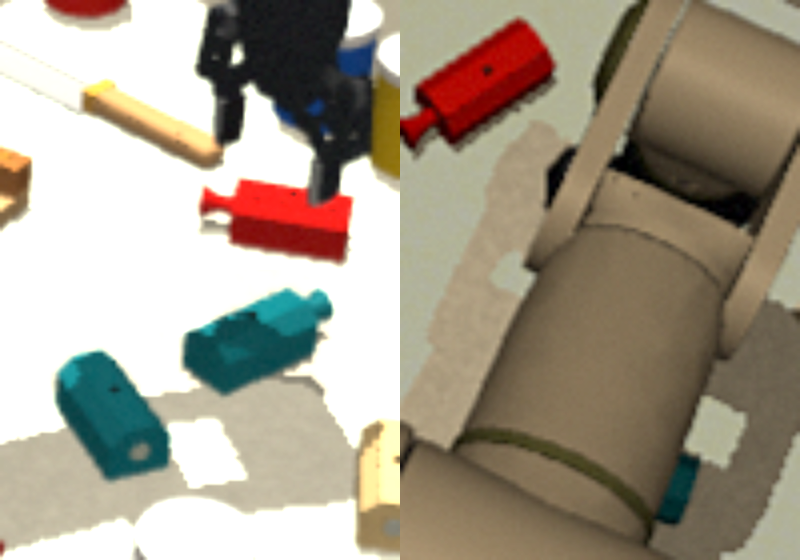

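The left half shows the open gripper above the plinth (fingers at crop 228,120 and 322,180), with the fingers straddling its width as planned. In the right half the arm hides the plinth. I'll descend.

play_rows(rows="1 4 2 47 0 0 0;1 4 2 90 0 0 0;1 4 2 120 0 0 0;1 4 2 137 0 0 0;1 4 2 147 0 0 0")

```text
time: 2.7
eef_pos: [0.6088, -0.219, 0.0019]
tcp_rot: [180.0, -0.1, 172.6]
wrist_force: [-0.8, -0.2, 0.8]
finger_gap: 0.0857
finger_force: 0.0
```

play_rows(newtons=40, rows="0.3 0 0 0 0 0 0;0.3 0 0 0 0 0 0;0.3 0 0 0 0 0 0;0.3 0 0 0 0 0 0;0.3 0 0 0 0 0 0")

```text
time: 3.2
eef_pos: [0.61, -0.2207, 0.0043]
tcp_rot: [-180.0, 0.1, 172.5]
wrist_force: [-0.7, 1.7, 7.1]
finger_gap: 0.0454
finger_force: 42.9
```

play_rows(rows="0.3 0 0 -20 0 0 0;0.3 0 0 -60 0 0 0;0.3 0 0 -100 0 0 0;0.3 0 0 -130 0 0 0;0.3 0 0 -130 0 0 0")

```text
time: 3.7
eef_pos: [0.6109, -0.2213, 0.1379]
tcp_rot: [-179.8, 0.5, 172.5]
wrist_force: [-0.2, 0.1, -0.4]
finger_gap: 0.0456
finger_force: 42.0
```

```bash
python3 - <<'E'
from h import *
s=manip.get_state();print(s['eef_pos'],s['tcp_rot'],s['wrist_force'],s['finger_gap'],row([.542,.136,.13],[180,0,101.3]))
E
```

```text
[ 0.61087105 -0.22132388  0.13787533] [-179.79736952    0.47530567  172.5103945 ] [-0.17748818  0.08190938 -0.43890009] 0.04558718051709243 (array([114.9, 345.3,   5.7]), array([0.0021, 0.0094, 1.2428]))
```

play_rows(rows="0.3 115 345 6 0 0 1.243;0.3 115 345 6 0 0 1.243;0.3 115 345 6 0 0 1.243;0.3 115 345 6 0 0 1.243;0.3 115 345 6 0 0 1.243")

```text
time: 4.2
eef_pos: [0.5618, 0.0217, 0.1278]
tcp_rot: [-179.9, -0.1, 130.1]
wrist_force: [0.7, 0.3, -2.5]
finger_gap: 0.0452
finger_force: 41.9
```

```bash
python3 - <<'E'
from h import *
s=manip.get_state();print(s['eef_pos'],s['tcp_rot'],s['wrist_force'],s['finger_gap'],row([.542,.136,.11],[180,0,101.3]))
E
```

```text
[0.561795   0.02172048 0.12780718] [-1.79942286e+02 -7.11766595e-02  1.30091960e+02] [ 0.71711868  0.27835933 -2.51360593] 0.04519593757760845 (array([100.2,  58.5,  17.9]), array([-0.0013, -0.001 ,  0.5025]))
```

play_rows(rows="0.3 100 58 18 0 0 0.502;0.3 100 58 18 0 0 0.502;0.3 100 58 18 0 0 0.502;0.3 100 58 18 0 0 0.502;0.3 100 58 18 0 0 0.502")

```text
time: 4.7
eef_pos: [0.5416, 0.1342, 0.1098]
tcp_rot: [-179.9, -0.0, 101.7]
wrist_force: [0.2, 0.3, -2.3]
finger_gap: 0.0451
finger_force: 41.9
```

```bash
python3 - <<'E'
from h import *
s=manip.get_state();print(s['eef_pos'],s['tcp_rot'],s['wrist_force'],s['finger_gap'],row([.542,.136,.024],[180,0,101.3]))
c=cap('side','side2');W=world(c)
d=cap('top','top2')
o=np.zeros((560,800,3),np.uint8)
o[:,:400]=cv2.resize(c['img'][170:310,230:330],(400,560));o[:,400:]=cv2.resize(d['img'][190:330,215:315],(400,560))
cv2.imwrite('pics/c2.png',np.clip(o[:,:,::-1]*1.4,0,255).astype(np.uint8))
E
```

```text
[0.54158368 0.1342441  0.10980388] [-1.79902700e+02 -1.00416800e-02  1.01735825e+02] [ 0.15040246  0.26095729 -2.25184705] 0.04507870173809192 (array([ 1.6,  0.9, 85.8]), array([-0.0017, -0.0002,  0.0076]))
```

View pics/c2.png

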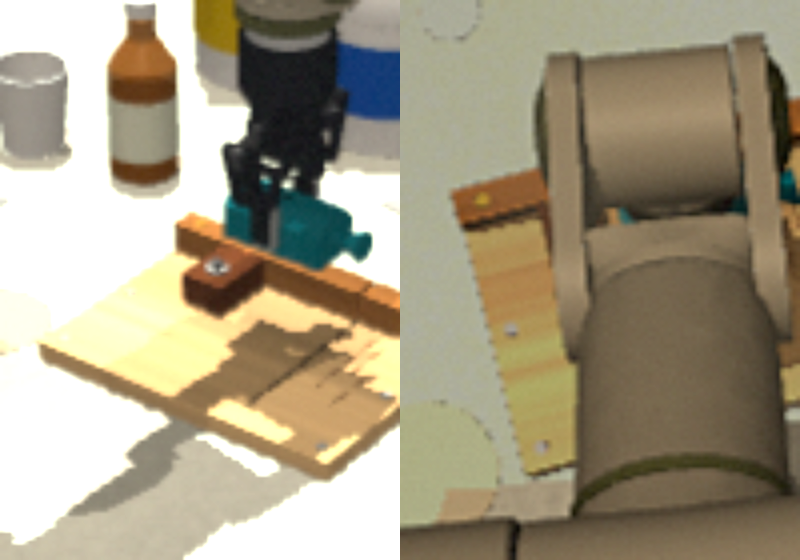

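The side view shows the block level in the fingers, its sprue (360,240) pointing away from the stop block (220,275), and the block in front of the fence. I'll check the numbers in the board frame.

```bash
cat >> h.py <<'E'
A0=np.radians(11.3);B0=np.array([.516,.1435,0])
def tob(W,a=A0,b=B0): return R.from_euler('z',-a).apply((W-b).reshape(-1,3)).reshape(W.shape)*1000
def tow(p): return R.from_euler('z',A0).apply(np.array(p,float)/1000)+B0
E
python3 - <<'E'
from h import *
c=pickle.load(open('side2.pkl','rb'));W=world(c);hsv=cv2.cvtColor(c['img'],cv2.COLOR_RGB2HSV)
m=cv2.inRange(hsv,(80,120,20),(100,255,255));m[:,:270]=0;m[:200]=0;m[250:]=0;m[:,330:]=0
b=tob(W);p=b[(m>0)];p=p[~np.isnan(p[:,0])]
print(len(p),[np.percentile(p[:,i],[1,10,50,90,99]).round(1) for i in range(3)])
c0=pickle.load(open('side0.pkl','rb'));b0=tob(world(c0))
for y in range(232,246,2): print(y,[tuple(b0[y,x].round(0)) for x in range(274,300,4)])
E
```

```text
344 [array([-29.6,  -4.5,   7.1,  27.4,  42.1]), array([-86.4, -65.5, -42. ,  10.4,  24. ]), array([110.4, 117.1, 134.6, 147.5, 164.2])]
232 [(np.float64(78.0), np.float64(139.0), np.float64(19.0)), (np.float64(71.0), np.float64(116.0), np.float64(31.0)), (np.float64(78.0), np.float64(105.0), np.float64(31.0)), (np.float64(69.0), np.float64(81.0), np.float64(44.0)), (np.float64(71.0), np.float64(67.0), np.float64(48.0)), (np.float64(89.0), np.float64(64.0), np.float64(40.0)), (np.float64(87.0), np.float64(46.0), np.float64(48.0))]
234 [(np.float64(62.0), np.float64(126.0), np.float64(23.0)), (np.float64(78.0), np.float64(122.0), np.float64(17.0)), (np.float64(44.0), np.float64(79.0), np.float64(49.0)), (np.float64(58.0), np.float64(73.0), np.float64(45.0)), (np.float64(64.0), np.float64(61.0), np.float64(46.0)), (np.float64(70.0), np.float64(49.0), np.float64(47.0)), (np.float64(81.0), np.float64(41.0), np.float64(45.0))]
236 [(np.float64(58.0), np.float64(123.0), np.float64(19.0)), (np.float64(28.0), np.float64(83.0), np.float64(48.0)), (np.float64(30.0), np.float64(68.0), np.float6
[... 1123 characters left out ...]
.0), np.float64(34.0)), (np.float64(14.0), np.float64(55.0), np.float64(42.0)), (np.float64(25.0), np.float64(48.0), np.float64(40.0)), (np.float64(43.0), np.float64(46.0), np.float64(31.0)), (np.float64(69.0), np.float64(48.0), np.float64(18.0)), (np.float64(71.0), np.float64(34.0), np.float64(22.0))]
244 [(np.float64(13.0), np.float64(88.0), np.float64(23.0)), (np.float64(11.0), np.float64(70.0), np.float64(30.0)), (np.float64(15.0), np.float64(57.0), np.float64(33.0)), (np.float64(26.0), np.float64(49.0), np.float64(31.0)), (np.float64(49.0), np.float64(50.0), np.float64(19.0)), (np.float64(51.0), np.float64(35.0), np.float64(24.0)), (np.float64(62.0), np.float64(28.0), np.float64(21.0))]
```

play_rows(rows="0.3 2 1 40 0 0 0.008;0.3 2 1 65 0 0 0.008;0.3 2 1 78 0 0 0.008;0.3 2 1 84 0 0 0.008;0.3 2 1 85 0 0 0.008")

```text
time: 5.3
eef_pos: [0.5429, 0.1352, 0.0253]
tcp_rot: [-180.0, -0.0, 101.2]
wrist_force: [-0.6, -0.3, -0.6]
finger_gap: 0.0453
finger_force: 41.8
```

play_rows(rows="0.3 0 0 1 0 0 0;0.3 0 0 2 0 0 0;0.3 0 0 3 0 0 0;0.3 0 0 3 0 0 0")

```text
time: 5.7
eef_pos: [0.543, 0.1357, 0.023]
tcp_rot: [180.0, 0.0, 101.2]
wrist_force: [-0.4, 0.0, -2.4]
finger_gap: 0.0453
finger_force: 41.8
```

play_rows(rows="0.3 0 0 1 0 0 0;0.3 0 0 2 0 0 0;0.3 0 0 2 0 0 0")

```text
time: 6.0
eef_pos: [0.5432, 0.1357, 0.0223]
tcp_rot: [179.9, 0.0, 101.2]
wrist_force: [-3.7, 0.3, 14.1]
finger_gap: 0.0452
finger_force: 43.7
```

play_rows(rows="0.3 0 0 0.5 0 0 0;0.3 0 0 1 0 0 0;0.3 0 0 1 0 0 0")

```text
time: 6.3
eef_pos: [0.5434, 0.1358, 0.0223]
tcp_rot: [179.9, 0.0, 101.2]
wrist_force: [-5.8, 0.1, 23.0]
finger_gap: 0.0451
finger_force: 44.8
```

play_rows(rows="0.3 0 0 -2 0 0 0;0.3 2.5 0 -2 0 0 0;0.3 5 0 -2 0 0 0;0.3 7 0 -2 0 0 0;0.3 9 0 -2 0 0 0")

```text
time: 6.8
eef_pos: [0.542, 0.1445, 0.0224]
tcp_rot: [179.9, 0.1, 101.2]
wrist_force: [0.4, -1.9, 6.4]
finger_gap: 0.0454
finger_force: 42.8
```

play_rows(rows="0.3 1 0 0 0 0 0;0.3 2 0 0 0 0 0;0.3 2 0 0 0 0 0")

```text
time: 7.1
eef_pos: [0.5415, 0.1466, 0.0223]
tcp_rot: [179.9, 0.0, 101.2]
wrist_force: [0.0, -1.3, 6.6]
finger_gap: 0.0452
finger_force: 42.8
```

play_rows(rows="0.3 1 0 0 0 0 0;0.3 2 0 0 0 0 0;0.3 2 0 0 0 0 0")

```text
time: 7.4
eef_pos: [0.5412, 0.1485, 0.0224]
tcp_rot: [179.9, 0.0, 101.2]
wrist_force: [0.2, -0.6, 7.2]
finger_gap: 0.0452
finger_force: 42.8
```

play_rows(rows="0.3 1 0 0 0 0 0;0.3 2 0 0 0 0 0;0.3 2 0 0 0 0 0")

```text
time: 7.7
eef_pos: [0.541, 0.1496, 0.0224]
tcp_rot: [179.9, 0.1, 101.2]
wrist_force: [0.7, -6.3, 6.7]
finger_gap: 0.0453
finger_force: 42.9
```

play_rows(rows="0.3 1 0 0 0 0 0;0.3 1 0 0 0 0 0;0.3 0 0 0 0 0 0;0.3 0 0 -0.5 0 0 0")

```text
time: 8.1
eef_pos: [0.5409, 0.1496, 0.0224]
tcp_rot: [179.9, 0.1, 101.2]
wrist_force: [2.7, -5.5, -1.8]
finger_gap: 0.0452
finger_force: 41.9
```

play_rows(rows="0.7 0 0 0 0 0 0;0.7 0 0 0 0 0 0;0.7 0 0 0 0 0 0;0.7 0 0 0 0 0 0")

```text
time: 8.5
eef_pos: [0.5399, 0.1506, 0.022]
tcp_rot: [-180.0, -0.0, 101.2]
wrist_force: [0.7, -0.6, 0.1]
finger_gap: 0.06
finger_force: 0.0
```

play_rows(rows="0.7 0 0 -20 0 0 0;0.7 0 0 -60 0 0 0;0.7 0 0 -100 0 0 0;0 0 0 -120 0 0 0;0 0 0 -120 0 0 0")

```text
time: 9.0
eef_pos: [0.5412, 0.1507, 0.1451]
tcp_rot: [179.7, 0.0, 101.2]
wrist_force: [0.1, 0.7, -1.9]
finger_gap: 0.0314
finger_force: 0.0
```

```bash
cat >> h.py <<'E'
RP=(R.from_euler('xyz',[180,0,101.3],degrees=True)*R.from_rotvec([-np.pi/4,0,0])).as_euler('xyz',degrees=True)
E
python3 - <<'E'
from h import *
s=manip.get_state();print(s['eef_pos'],tob(s['eef_pos']),s['tcp_rot'],s['finger_gap'],RP)
print(row(tow([-14,1,73]),RP),row(tow([-30,1,110]),RP))
E
```

```text
[0.54116735 0.15068183 0.14513698] [ 26.08672445   2.11116106 145.13698355] [1.79660998e+02 3.89661577e-02 1.01231574e+02] 0.031416880729584394 [135.    0.  101.3]
(array([ -1.1, -40.5,  71.9]), array([-0.7795,  0.0011, -0.0009])) (array([ -1.2, -56.3,  34.8]), array([-0.7795,  0.0011, -0.0009]))
```

play_rows(rows="0 -1 -25 8 -0.15 0 0;0 -1 -45 18 -0.3 0 0;0 -1 -56 30 -0.45 0 0;0 -1 -56 34 -0.6 0 0;0 -1 -56 34 -0.75 0 0")

```text
time: 9.5
eef_pos: [0.4833, 0.1466, 0.1069]
tcp_rot: [147.8, -1.5, 102.5]
wrist_force: [-0.0, 1.3, 0.5]
finger_gap: -0.0001
finger_force: 0.0
```

```bash
python3 - <<'E'
from h import *
c=cap('side','side3');d=cap('top','top3')
o=np.zeros((560,800,3),np.uint8)
o[:,:400]=cv2.resize(c['img'][170:310,230:330],(400,560));o[:,400:]=cv2.resize(d['img'][190:330,235:335],(400,560))
cv2.imwrite('pics/c3.png',np.clip(o[:,:,::-1]*1.4,0,255).astype(np.uint8))
s=manip.get_state();print(tob(s['eef_pos']),s['qpos'],s['tcp_rot'],s['finger_gap'])
print(row(tow([-14,1,73]),RP))
W=tob(world(c));hsv=cv2.cvtColor(c['img'],cv2.COLOR_RGB2HSV)
m=cv2.inRange(hsv,(80,120,20),(100,255,255));m[:,:270]=0;m[:200]=0;m[290:]=0;m[:,340:]=0
p=W[m>0];p=p[~np.isnan(p[:,0])];print(len(p),[np.percentile(p[:,i],[1,10,50,90,99]).round(1) for i in range(3)])
E
```

```text
[-29.84866224   9.77663528 107.50828209] [ -1.03612419  17.97597779 115.34594943  29.47450715  17.68116333
 -39.02846791] [147.82351177  -1.67954783 102.57607022] -0.00017941761049382695
(array([-10.1,  -5. ,  37.3]), array([-0.2241, -0.0369, -0.0009]))
478 [array([-4.9, -1.2,  8.8, 29.4, 43.4]), array([-69.2, -46.1, -11.1,  32.5,  46.4]), array([21.3, 29.6, 48.2, 60.2, 63.5])]
```

View pics/c3.png

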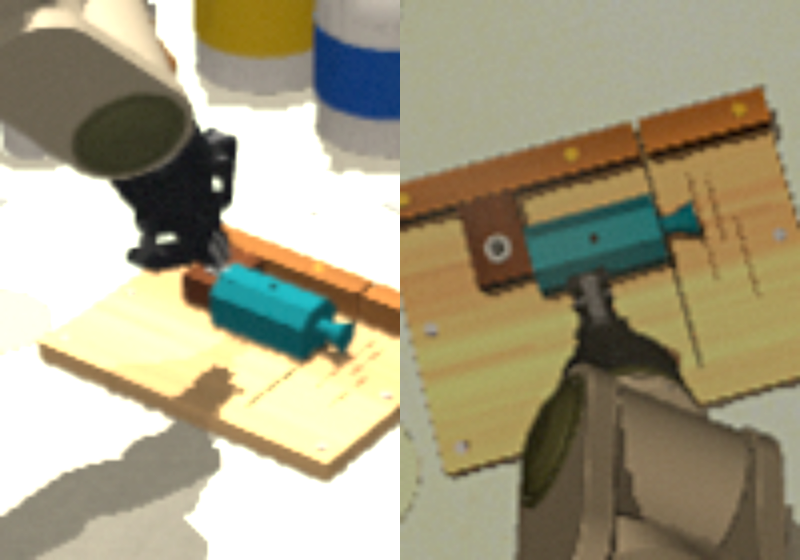

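The block lies flat against the stop block (top crop, joint at 525,240), about 30 mm short of the fence and parallel to it, with the sprue (685,220) past the slot. Joint 5 is getting close to its limit at this tilt, so I'll use about 32° and turn the tool azimuth into the arm plane.

```bash
sed -i '$d' h.py; echo "RP=[148,0,105]" >> h.py; python3 - <<'E'
from h import *
print(row(tow([-25,1,105]),RP), row(tow([-14,1,75]),RP))
E
```

```text
(array([-9. ,  2.7,  4.4]), array([ 0.0037, -0.0024, -0.0514])) (array([-10.1,  -3.9,  35.6]), array([ 0.0037, -0.0024, -0.0514]))
```

play_rows(rows="0 -9 3 4 0 0 -0.05;0 -9 3 4 0 0 -0.05;0 -9 3 4 0 0 -0.05;0 -9 3 4 0 0 -0.05")

```text
time: 10.0
eef_pos: [0.4933, 0.1397, 0.1071]
tcp_rot: [147.6, -0.1, 105.0]
wrist_force: [0.3, -0.4, 0.3]
finger_gap: 0.0003
finger_force: 0.0
```

```bash
python3 - <<'E'
from h import *
s=manip.get_state();print(tob(s['eef_pos']),s['qpos'],s['tcp_rot'],s['wrist_force'])
print(row(tow([-14,1,75]),RP),row(tow([-14,1,75]),[143,0,105]))
E
```

```text
[-23.03192717   0.76962606 107.05742835] [ -2.20054658  18.48208635 114.64201009  30.86386429  18.11783182
 -44.20783492] [ 1.47620351e+02 -8.17718755e-02  1.05001444e+02] [ 0.33745059 -0.36627079  0.32051349]
(array([-0.4, -9.5, 31.9]), array([ 0.0066, -0.0012, -0.0007])) (array([-0.4, -9.5, 31.9]), array([-0.0806, -0.0012, -0.0008]))
```

```bash
sed -i '$d' h.py; echo "RP=[155,0,98]" >> h.py; python3 - <<'E'
from h import *
print(row(tow([-24,1,70]),RP))
E
```

```text
(array([  0.2, -20.6,  30.8]), array([ 0.1286, -0.06  ,  0.1066]))
```

play_rows(rows="0 0 -20 0 0.129 -0.06 0.107;0 0 -20 0 0.129 -0.06 0.107;0 0 -20 15 0.129 -0.06 0.107;0 0 -20 31 0.129 -0.06 0.107;0 0 -20 31 0.129 -0.06 0.107")

```text
time: 10.5
eef_pos: [0.493, 0.1398, 0.0691]
tcp_rot: [155.1, 0.0, 98.0]
wrist_force: [-0.2, -0.3, -0.4]
finger_gap: 0.0003
finger_force: 0.0
```

```bash
python3 - <<'E'
from h import *
s=manip.get_state();print(tob(s['eef_pos']),s['qpos'],s['tcp_rot'],s['wrist_force'])
for t in ([-14,1,60],[-8,1,54],[-4,1,50]): print(row(tow(t),RP))
E
```

```text
[-23.23130907   0.91854733  69.11553211] [  1.07496358  23.29855103 111.64765445   8.33080278  20.51405999
 -14.10417523] [1.55101668e+02 2.74242473e-03 9.80076680e+01] [-0.24277608 -0.26697874 -0.40141161]
(array([ 0.6,  4.5, 12.1]), array([-0.0018, -0.    ,  0.0001]))
(array([ 1. ,  7.4, 20.1]), array([-0.0018, -0.    ,  0.0001]))
(array([ 1.2,  9.4, 25.4]), array([-0.0018, -0.    ,  0.0001]))
```

play_rows(rows="0 0.6 4.5 12 0 0 0;0 0.9 6 16 0 0 0;0 1 7.4 20 0 0 0;0 1 7.4 20 0 0 0")

```text
time: 10.9
eef_pos: [0.5081, 0.1426, 0.0551]
tcp_rot: [155.0, 0.0, 98.0]
wrist_force: [0.3, -0.6, -0.3]
finger_gap: -0.0001
finger_force: 0.0
```

play_rows(rows="0 0.1 1 2.6 0 0 0;0 0.2 2 5.2 0 0 0;0 0.2 2 5.2 0 0 0")

```text
time: 11.2
eef_pos: [0.512, 0.1434, 0.0513]
tcp_rot: [155.0, 0.0, 98.0]
wrist_force: [-0.2, -1.2, -0.0]
finger_gap: 0.0
finger_force: 0.0
```

```bash
python3 - <<'E'
from h import *
s=manip.get_state();print(tob(s['eef_pos']),s['qpos'][4],s['wrist_force'])
E
```

```text
[-3.91903656  0.66568696 51.30714039] 18.763263792194994 [-0.18756602 -1.15545036 -0.02201655]
```

play_rows(rows="0 0.1 1.4 1.8 0 0 0;0 0.2 3.2 2.6 0 0 0;0 0.3 4.1 3 0 0 0;0 0.4 5 3.4 0 0 0;0 0.4 5 3.4 0 0 0")

```text
time: 11.7
eef_pos: [0.5179, 0.1446, 0.0505]
tcp_rot: [155.0, 0.0, 98.0]
wrist_force: [0.7, 0.1, 0.6]
finger_gap: 0.0
finger_force: 0.0
```

play_rows(rows="0 0.1 1.4 0.6 0 0 0;0 0.2 2.7 1.3 0 0 0;0 0.2 3.6 1.7 0 0 0;0 0.2 3.6 1.7 0 0 0")

```text
time: 12.1
eef_pos: [0.5218, 0.1454, 0.0504]
tcp_rot: [155.0, 0.0, 98.0]
wrist_force: [-0.2, -0.5, 0.5]
finger_gap: -0.0006
finger_force: 0.1
```

```bash
python3 - <<'E'
from h import *
s=manip.get_state();print(tob(s['eef_pos']),s['qpos'][4],s['wrist_force'],s['finger_force'])
E
```

```text
[ 6.05988293  0.70867535 50.42584463] 19.471524569632937 [-0.23375266 -0.45820191  0.516697  ] 0.1127309599542059
```

play_rows(rows="0 0.1 1.8 0.8 0 0 0;0 0.2 3.6 1.7 0 0 0;0 0.3 5.4 2.5 0 0 0;0 0.5 7.2 3.4 0 0 0;0 0.6 9 4.2 0 0 0")

```text
time: 12.6
eef_pos: [0.5316, 0.1474, 0.0504]
tcp_rot: [155.0, 0.0, 98.0]
wrist_force: [-0.6, -0.7, -0.2]
finger_gap: -0.0001
finger_force: 0.4
```

```bash
python3 - <<'E'
from h import *
s=manip.get_state();print(tob(s['eef_pos']),s['qpos'],s['wrist_force'],s['finger_force'])
c=cap('side','side4');d=cap('top','top4')
o=np.zeros((560,800,3),np.uint8)
o[:,:400]=cv2.resize(c['img'][170:310,230:330],(400,560));o[:,400:]=cv2.resize(d['img'][190:330,235:335],(400,560))
cv2.imwrite('pics/c4.png',np.clip(o[:,:,::-1]*1.4,0,255).astype(np.uint8))
E
```

```text
[16.04702648  0.75198923 50.39718574] [  1.984161    28.01001131 106.88323576   7.30405325  20.35671429
 -12.32475192] [-0.55636711 -0.69992233 -0.22388832] 0.35230109584517777
```

View pics/c4.png

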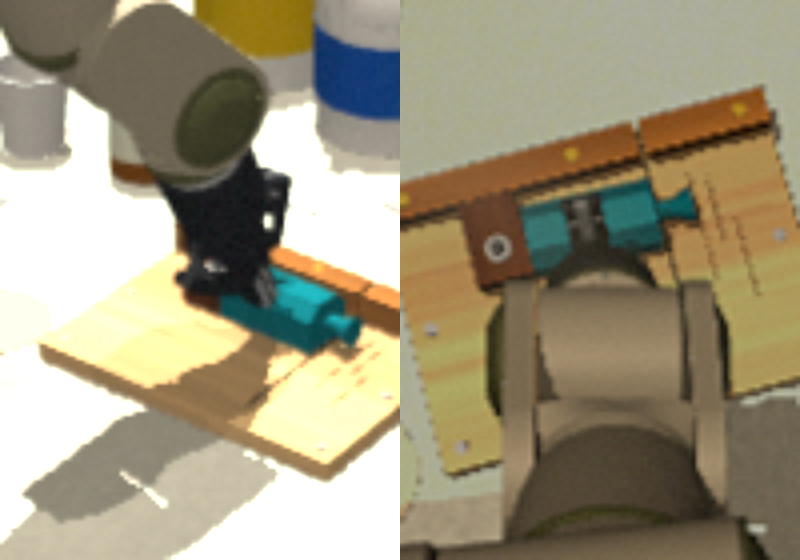

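The fingers are on the near bevel, and the block has slid with them. It is still on the stop (525,235), and the gap to the fence (580,190) has narrowed. I'll keep pushing.

play_rows(rows="0 0.1 1.8 0.8 0 0 0;0 0.2 3.6 1.7 0 0 0;0 0.3 5.4 2.5 0 0 0;0 0.5 7.2 3.4 0 0 0;0 0.6 9 4.2 0 0 0")

```text
time: 13.2
eef_pos: [0.5413, 0.1494, 0.0504]
tcp_rot: [155.0, 0.0, 98.0]
wrist_force: [-0.5, -0.1, 0.4]
finger_gap: 0.0003
finger_force: 0.3
```

play_rows(rows="0 0.1 1 0.4 0 0 0;0 0.1 1.8 0.8 0 0 0;0 0.2 2.7 1.3 0 0 0;0 0.2 2.7 1.3 0 0 0")

```text
time: 13.6
eef_pos: [0.5442, 0.15, 0.0504]
tcp_rot: [155.0, 0.0, 98.0]
wrist_force: [-0.2, 0.4, -0.4]
finger_gap: -0.0002
finger_force: 0.1
```

```bash
python3 - <<'E'
from h import *
s=manip.get_state();print(tob(s['eef_pos']),s['qpos'][4],s['wrist_force'],s['finger_force'])
E
```

```text
[28.95957821  0.79899892 50.43169936] 21.48159092931841 [-0.23845856  0.35214282 -0.39221623] 0.13839287126756972
```

play_rows(rows="0 0.1 1 0.4 0 0 0;0 0.2 1.8 0.8 0 0 0;0 0.3 2.7 1.3 0 0 0;0 0.3 2.7 1.3 0 0 0")

```text
time: 14.0
eef_pos: [0.5471, 0.1507, 0.0503]
tcp_rot: [155.0, 0.0, 98.0]
wrist_force: [-0.7, -0.4, -0.1]
finger_gap: -0.0002
finger_force: 0.5
```

play_rows(rows="0 0.1 1 0.4 0 0 0;0 0.2 1.8 0.8 0 0 0;0 0.2 1.8 0.8 0 0 0")

```text
time: 14.3
eef_pos: [0.5476, 0.1509, 0.0501]
tcp_rot: [155.1, 0.0, 98.0]
wrist_force: [-8.8, -4.3, 6.5]
finger_gap: 0.0001
finger_force: 5.9
```

play_rows(rows="0 0.2 -0.1 0.3 0 0 0;0 0.2 -0.1 0.6 0 0 0;0 0.2 -0.1 0.6 0 0 0;0 0.2 -0.1 0.6 0 0 0")

```text
time: 14.7
eef_pos: [0.5477, 0.1509, 0.05]
tcp_rot: [155.1, 0.0, 98.0]
wrist_force: [-11.8, -6.8, 12.8]
finger_gap: 0.0004
finger_force: 9.0
```

```bash
python3 - <<'E'
from h import *
c=cap('side','side5');d=cap('top','top5');s=manip.get_state()
f=R.from_euler('z',-A0).apply(s['wrist_force']);print('board force',f.round(1),np.linalg.norm(f),tob(s['eef_pos']),s['qpos'][4],s['finger_force'])
g=s['eef_pos']-R.from_euler('xyz',s['tcp_rot'],degrees=True).apply([0,0,.0187]);print('grasp',tob(g))
o=np.zeros((480,800,3),np.uint8)
o[:,:400]=cv2.resize(c['img'][210:282,270:330],(400,480),interpolation=cv2.INTER_CUBIC);o[:,400:]=cv2.resize(d['img'][205:277,255:315],(400,480),interpolation=cv2.INTER_CUBIC)
cv2.imwrite('pics/c5.png',np.clip(o[:,:,::-1]*1.4,0,255).astype(np.uint8))
for n,q in(('side',c),('top',d)):
    b=tob(world(q));hsv=cv2.cvtColor(q['img'],cv2.COLOR_RGB2HSV);m=cv2.inRange(hsv,(80,110,20),(100,255,255))>0
    m&=(np.abs(b[...,0]-50)<60)&(np.abs(b[...,1])<95);p=b[m]
    print(n,m.sum(),[np.percentile(p[:,i],[2,50,98]).round(1) for i in range(3)])
    t=p[p[:,2]>54];print('ridge',np.polyfit(t[:,1],t[:,0],1),t[:,0].mean(),len(t))
E
```

```text
board force [-12.4  -4.4  13.4] 18.754705543309655 [32.6140272   1.05412889 50.00398718] 21.9544909188411 9.005302637815475
grasp [24.753253    1.51309623 66.96534262]
side 362 [array([21.4, 35.6, 68.9]), array([-69. , -25.2,  39.8]), array([21.7, 43.6, 62.3])]
ridge [-3.07708935e-02  4.47655300e+01] 45.37847440586358 94
top 355 [array([31.5, 51.1, 72.9]), array([-66.9, -22.2,  42.6]), array([35. , 53.9, 65.2])]
ridge [8.89410530e-03 5.32412225e+01] 53.212571872958165 177
```

View pics/c5.png

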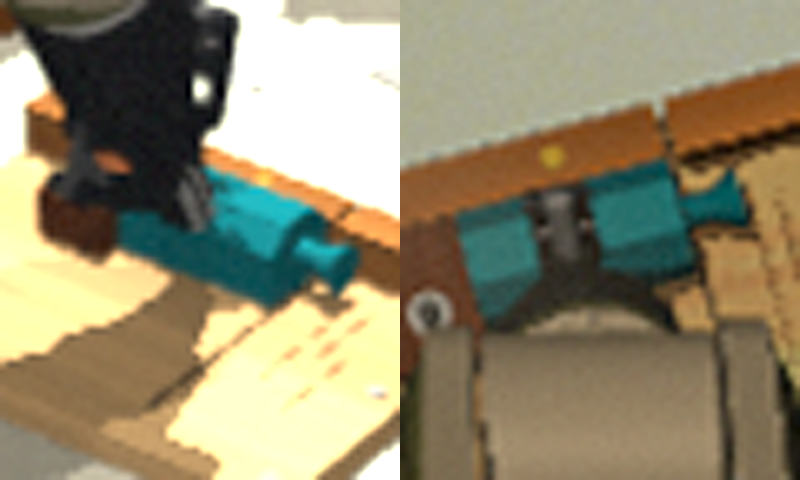

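The block sits along the fence with no gap, its plain end against the stop (crop 465,215) and the sprue (720,200) past the slot (660,120). The fingers are on the near bevel with about 18 N. I'll ease that slightly and hold to check it stays steady.

play_rows(rows="0 0 0 -0.2 0 0 0;0 0 0 -0.2 0 0 0;0 0 0 -0.2 0 0 0;0 0 0 -0.2 0 0 0;0 0 0 -0.2 0 0 0")

```text
time: 15.3
eef_pos: [0.5477, 0.1509, 0.05]
tcp_rot: [155.1, 0.0, 98.0]
wrist_force: [-10.2, -6.3, 10.3]
finger_gap: -0.0005
finger_force: 7.9
```

play_rows(rows="0 0 0 0 0 0 0;0 0 0 0 0 0 0;0 0 0 0 0 0 0;0 0 0 0 0 0 0;0 0 0 0 0 0 0")

```text
time: 15.8
eef_pos: [0.5477, 0.1509, 0.05]
tcp_rot: [155.1, 0.0, 98.0]
wrist_force: [-10.6, -6.6, 10.9]
finger_gap: -0.0002
finger_force: 7.9
```

```bash
python3 -c "
from rig import manip
print(manip.close_job())"
```

```text
the job is handed in; nothing more can be done
None
```

I handed the job in with the teal sprued plinth flat on the bed, flush to the fence and butted on the stop, sprue past the slot, and the closed fingers pushing on its near bevel with a steady 16 N or so; no verdict came back.

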